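# Hold the valve interlock bolt drawn with its key

## Robot

A 6-joint arm with a two-finger parallel gripper is mounted at the origin on a cart in front of the work surface, level with it; the furniture and walls round the work are solid. World frame = base frame: x ahead of the robot, y to its left, z up, the work surface at z = 0. Lengths are in m, angles in rad, forces in N, time in s.
With the tool pointing down it reaches from about 0.325 to 0.925 m from the base axis. Payload 3.1 kg.
Tool frame: the origin (TCP) lies midway between the tips of the shut fingers; the grasp point (between the pads) lies 19 mm behind it; z points along the fingers, y is the line along which they close (so a half turn about z gives the same grasp; the last joint's range is limited). The gripper opens to 85 mm and grips with 20 to 120 N. Pads are 22 mm wide; open, the fingers measure 114 mm over their backs; the gripper's body (76 mm by 85 mm) begins 54 mm behind the grasp point. The pads swing forward as they close: fully open they stand 13 mm farther back than shut.
Start: joints at [-1.338, 0.217, 1.613, -0, 1.311, -0.112], TCP at [0.211, -0.588, 0.211] pointing down, gripper open.
Joint ranges: [-2.75, 2.75], [-0.78, 2.1], [0.31, 2.55], [-1.13, 4.27], [0.13, 2.63], [-2.58, 2.58]. Speed limits (rad/s): [2.79, 2.79, 3.14, 3.14, 3.14, 3.14].

## Interface

Orientations are given as a 3x3 rotation matrix whose columns are the frame's x, y, z axes.
In Python, from cell import bot gives the robot as it stands. The module is installed in compiled form; this text tells all that it offers.
- The arm moves only by the tool send_rows, never from a script. Its argument "commands" is a list of rows, each a list of 7 numbers: the turn, a rotation vector about the world's x, y, z in rad, then the shift along the world's x, y, z in m, then the opening, from 0 (shut) to 1 (fully open). In form: [[ax, ay, az, tx, ty, tz, fingers], ...]. A call has 1 to 5 rows; each row shifts and turns the commanded pose from where the row before left it; what a row does not reach is not made up. A row lasts 1/10 s, in which the tool goes at most 50 mm and 8.59 degrees, less where a joint would pass 70% of its speed; a pose out of reach is approached as far as the arm can. A call with a gripper value outside its range is refused whole. The fingers move at their own pace and stop on an object; "force" is the grip in N (left out, the last holds). Time passes only in rows, so rows that do not move let the fingers close. It gives the time, the measured TCP pose, the force, the opening and the grip force at its end, in the units of the state.
- bot.get_state(): the state, without advancing time (a new reading comes with each control period).
- bot.read_camera(name): name is "scene" or "top" or "wrist"; returns (picture, depth): 384x512x3 uint8, blue, green, red; 384x512 float32, m along the optical axis (not along the pixel's ray), 0 where there is no reading.
- bot.get_calibration(name): a dict with "K" (3x3 intrinsics, pixels), "xyz" and "rotation" of the camera in the world. Camera axes: x right, y down, z forward; pixel columns grow to the right and rows downward; lengths in m; the calibration is good to about 2 mm. A picture is of the moment at which its call begins: read the wrist's pose just before it. get_calibration takes no time and is no camera call; for the wrist camera it gives the pose at the moment of the call.
- bot.close_job(): hands the job in; it is judged then, once.
The state is a dict: "time_s": time; "joints": joint angles; "joint_velocities": joint speeds; "tau": joint torques, N m; "position": TCP position; "orientation": TCP orientation; "contact_force": force on the tool from outside, world axes, zero at the start; "torque": the same for the moment, N m; "grip_width": finger opening in m; "gripper_force": force on a finger pad.
Only numpy, scipy, OpenCV 4.12 (cv2) and the standard library are available. Lean on these libraries where they do the work, as an engineer would, in place of code of your own. Each camera call takes 0.05 s, during which the arm holds its last target. There are 200 camera calls.

## Task

The lever of the brass sampling valve is blocked by the sprung bolt of the key lock bolted down beside it. Take the key with the round bow out of the key block, push it fully home into the lock, working it past the stiff pins, turn it a quarter turn clockwise as seen from above, and finish still gripping the key in the turned position, because the lock springs back and the bolt must stay drawn clear of the lever. Leave the key with the oblong bow parked and do not disturb the loose things on the bench.

Things in the scene. Friction and masses are not known exactly. Their poses are not given: they have to be found in the camera images.
- interlock: the fixed interlock: grey base plate 252 x 104 x 6 mm with a grey lock case (70 x 60 mm, top 72 mm above the bench) at its near end and, 50 to 215 mm farther along its +x, a brass ball valve with a lever and pipe stubs, all lower than 72 mm. Origin on the bench straight below the lock's axis; x runs along the plate from lock to valve, z up
- lock_mouth (a point): centre of the keyhole in the flat steel face of the lock, 72 mm above the bench; axes as interlock. A slot 18 mm long (along x, so runs the flat of the key) and 9 mm wide (y) in the fixed 8 mm face plate; keyway 33 mm deep. Stiff sprung pins at 10 to 25 mm depth press on the blade: a straight push sticks at up to 35 N; wiggling the key about its axis, some 4 degrees each way, halves that
- lock_plug (a joint): angle of the lock's plug, rad: 0 = rest, grows clockwise seen from above, stop at 1.57. To be turned only once the key is fully home. A spring (0.05 Nm at rest, 0.18 Nm at the stop) takes it back to 0 when the key is let go. The key has 0.1 to 0.2 rad of turning play in the keyway
- lock_bolt (a joint): how far the bolt is drawn back, m: 0 = out alongside the lever, 0.020 = fully drawn; geared to the plug, 12.7 mm per rad
- round_key: the key to use, loose, 90 g, steel, 78 mm long, parked upright, tip down. Origin at its tip, z up to the bow, x along its flat, y across. Flat blade 16 mm wide (x), 7 mm thick (y), rounded nose, up to 20 mm; round neck 7 mm; collar 25 mm across from 30 to 34 mm; stem; bow. Fits either way round. Home = collar on the lock's face, tip 30 mm below it: only there the neck lets it turn; turned, it cannot come out
- key_bow (a point): centre of the round key's flat round bow, 36 mm across and 8 mm thick (along y), 60 mm above its tip: the place to grip it, across the 8 mm; axes as round_key
- oblong_key: the other key, same height and steel but with an oblong bow 50 mm wide and 36 mm tall and a blade 24 mm wide that does not enter the lock; stays parked. Origin at its tip, axes as the round key
- key_block: fixed grey key block, base 176 x 60 mm, body 136 x 46 mm, top 40 mm above the bench, with two slots 33 mm deep, 80 mm apart and running along its x, where the keys stand (tips 10 mm above the bench, collars on the block; either key in either slot). Origin at the centre of its underside. (A raised rack, 340 mm high, stands on the left of the bench from y = 0.3 m, x = 0.33 m on)
- oil_vial: loose sample vial with a black cap, 25 mm across, 67 mm tall, standing; leave alone. Origin at its underside
- thread_tape: loose white roll of thread tape, 52 mm across, 12 mm high; leave alone. Origin at its underside
- spanner: loose spanner lying flat, 183 x 42 x 6 mm; leave alone. Origin at its underside
- spare_nipple: loose steel pipe nipple lying down, 21 mm thick, 71 mm long; leave alone. Origin at its underside
Mind the look-alikes: they are no part of the job. Leave any green or purple look-alike of the round_key alone.

How it is judged:
On the way, in this order (a step that is already met when the one before it is completed fails the run):
1. the round key is held clear of the key block (height (world z) of round_key above 0.045 m and contact force between the fingers and round_key above 2 N), for 0.1 s.
2. the round key is fully home in the lock, not yet turned (horizontal distance between round_key and lock_mouth below 0.004 m and z of round_key in the frame of lock_mouth below -0.0275 m and value of joint lock_plug below 0.4 rad), for 0.1 s.
At the end, for the whole second after the job is handed in: For the last second the plug is past 1.25 rad and the bolt drawn over 15 mm, the round key gripped by the fingers (over 2 N) in the lock, its tip within 4 mm of the axis and over 25 mm below the face; the oblong key is within 10 mm of its start (value of joint lock_plug above 1.25 rad and value of joint lock_bolt above 0.015 m and contact force between the fingers and round_key above 2 N and horizontal distance between round_key and lock_mouth below 0.004 m and z of round_key in the frame of lock_mouth below -0.025 m and distance of oblong_key from where it was at the start of the episode below 0.01 m); the arm keeps its last pose, push and grip.
It fails at once if the oblong key is taken out of the key block (distance of oblong_key from where it was at the start of the episode above 0.02 m).
It fails at once if a loose thing on the bench is knocked away (distance of any of oil_vial, thread_tape, spanner, spare_nipple from where it was at the start of the episode above 0.02 m).
It also fails if it takes over 59 s, if anything falls off the work surface, if the arm or the gripper's body presses on something with over 40 N, if the wrist force passes 120 N, or if a joint passes its speed limit or range.

## Working session

There is one attempt and no reset: what is moved stays moved. The work goes in short steps, Python scripts to look and compute and a tool call to move; the robot and the scene stay as the last step left them, time stands still between calls to the robot, and variables do not carry over. Pictures are saved under pics/ and viewed, at most 10 in all, crops included, and the job is handed in when it is done.

Besides the shell and the picture viewer there is one more tool, called after "Request:" as name([rows], argument=value, ...), one row to a line, values as JSON. send_rows: Moves the arm, as the interface text tells. Its arguments: {"type":"object","properties":{"commands":{"type":"array","items":{"type":"array","items":{"type":"number"}}},"force":{"type":"number"}},"required":["commands"]}

```bash
mkdir -p pics; cat > h.py <<'E'
import numpy as np, cv2
from cell import bot
def snap(n):
    c=bot.get_calibration(n); im,d=bot.read_camera(n); return im,d,c
def pts(d,c):
    K=np.array(c["K"]);v,u=np.mgrid[:d.shape[0],:d.shape[1]]
    P=np.stack([(u-K[0,2])/K[0,0]*d,(v-K[1,2])/K[1,1]*d,d],-1)
    return P@np.array(c["rotation"]).T+np.array(c["xyz"])
E
python3 - <<'E'
from h import *
ims=[]
for n in("scene","top"):
    im,d,c=snap(n);np.savez(n+'.npz',im=im,d=d,K=c["K"],xyz=c["xyz"],R=c["rotation"]);print(n,c["xyz"],np.round(c["rotation"],2).tolist(),np.array(c["K"])[0]);
    cv2.imwrite(f'pics/{n}.png',cv2.resize(im,(800,600),interpolation=cv2.INTER_CUBIC))
s=bot.get_state();print(s)
E
```

```text
scene [-0.0186178  0.3703518  0.8232953] [[-0.51, -0.65, 0.56], [-0.86, 0.39, -0.33], [-0.0, -0.65, -0.76]] [453.76376999   0.         253.39350165]
top [0.40676701 0.04020801 1.0555907 ] [[-0.03, -0.99, 0.14], [-1.0, 0.03, -0.01], [0.0, -0.14, -0.99]] [493.58416242   0.         263.75869393]
{'time_s': 0.1, 'joints': array([-1.33816632e+00,  2.17687344e-01,  1.61478565e+00,  5.41951015e-06,
        1.31130510e+00, -1.12222837e-01]), 'joint_velocities': array([-0.00025356, -0.00131213, -0.00284913, -0.00035693,  0.00111536,
       -0.00385617]), 'tau': array([-8.90507636e-04, -3.98077583e+01, -3.04971600e+01, -2.02442825e-04,
        4.20692479e-03, -2.26873155e-06]), 'position': array([ 0.21111385, -0.58743362,  0.2097873 ]), 'orientation': array([[ 9.41125743e-01,  3.38056338e-01, -4.98727495e-04],
       [ 3.38056613e-01, -9.41123371e-01,  2.12777354e-03],
       [ 2.49943230e-04, -2.17110058e-03, -9.99997612e-01]]), 'contact_force': array([-0.29316071,  0.18244889, -0.50844278]), 'torque': array([ 0.00612963,  0.00398649, -0.01456025]), 'gripper_force': 0.0, 'grip_width': 0.08512877265961157}
```

View pics/top.png

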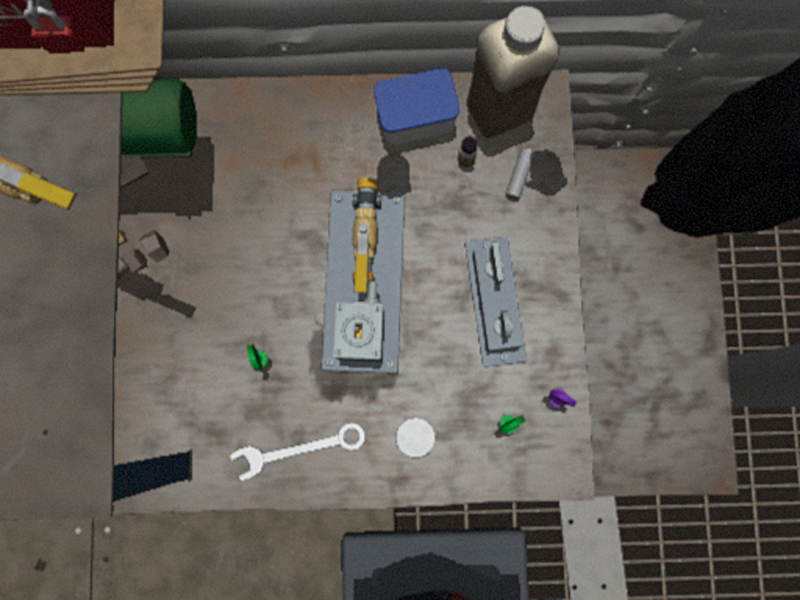

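View pics/scene.png

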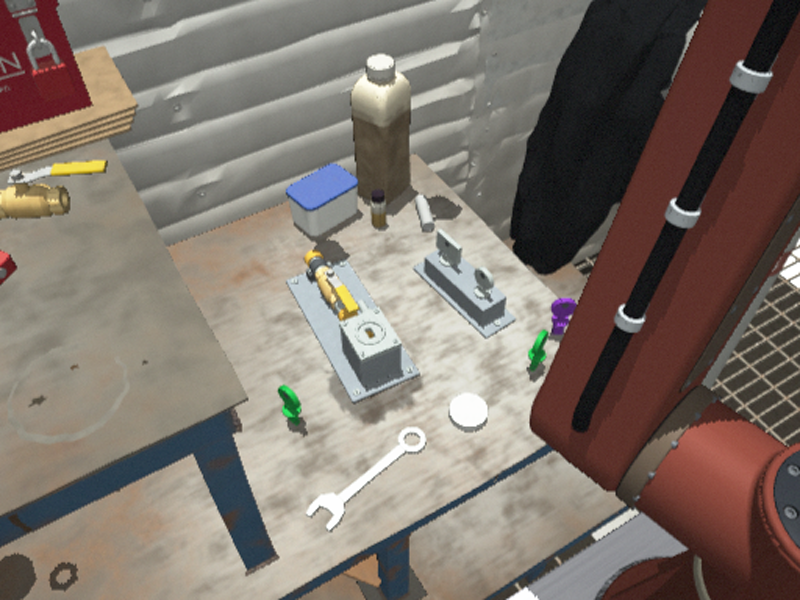

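The top view shows these candidates:
- Steel key in the near slot at (503,325), with a round bow.
- Steel key in the far slot at (494,262), with an oblong bow.
- Green look-alikes at (258,357) and (510,425).
- Purple look-alike at (560,400).

I choose the steel key in the near slot. The lock's keyhole is at (358,330). Next I'll measure and take one close crop.

```bash
cat >> h.py <<'E'
def blob(P,box,zlo,zhi):
    x0,x1,y0,y1=box
    m=(P[...,0]>x0)&(P[...,0]<x1)&(P[...,1]>y0)&(P[...,1]<y1)&(P[...,2]>zlo)&(P[...,2]<zhi)
    Q=P[m]
    r=cv2.minAreaRect(Q[:,:2].astype(np.float32)) if len(Q)>3 else None
    if r: 
        b=cv2.boxPoints(r); e=[b[1]-b[0],b[2]-b[1]]; e=max(e,key=np.linalg.norm); r=(np.round(r[0],4),np.round(r[1],4),round(float(np.degrees(np.arctan2(e[1],e[0]))%180),1))
    return len(Q),r,Q.mean(0).round(4),m
E
python3 - <<'E'
from h import *
z=np.load('top.npz');P=pts(z['d'],dict(K=z['K'],rotation=z['R'],xyz=z['xyz']))
s=lambda u,v:P[int(v*.64),int(u*.64)].round(3)
for n,p in dict(near=(503,325),far=(494,262),lock=(345,320),hole=(358,330),valve=(365,275),vial=(467,147),tape=(415,437)).items():print(n,s(*p))
a,b=s(503,325),s(494,262)
box=(min(a[0],b[0])-.12,max(a[0],b[0])+.12,a[1]-.08,a[1]+.08)
print('block',blob(P,box,.032,.046)[:3])
for q in(a,b):
    for zl in(.05,.07): print('key',blob(P,(q[0]-.035,q[0]+.035,q[1]-.035,q[1]+.035),zl,.1)[:3])
l=s(345,320);print('lock',blob(P,(l[0]-.09,l[0]+.06,l[1]-.08,l[1]+.05),.066,.078)[:3])
print('plate',blob(P,(l[0]-.1,l[0]+.3,l[1]-.12,l[1]+.09),.003,.012)[:3])
im=z['im'];c=im[130:240,205:345];cv2.imwrite('pics/c1.png',cv2.resize(c,None,fx=5,fy=5,interpolation=cv2.INTER_CUBIC))
E
```

```text
near [ 0.511 -0.083  0.067]
far [ 0.592 -0.074  0.085]
lock [0.523 0.12  0.076]
hole [0.512 0.104 0.042]
valve [0.582 0.093 0.064]
vial [ 0.751 -0.045  0.067]
tape [0.371 0.034 0.013]
block (1252, (array([ 0.5098, -0.1071]), array([0.2291, 0.0874]), 7.8), array([ 0.5422, -0.0838,  0.0401]))
key (102, (array([ 0.5133, -0.0861]), array([0.0352, 0.0091]), 3.8), array([ 0.5126, -0.0852,  0.0793]))
key (84, (array([ 0.5133, -0.0865]), array([0.0354, 0.0085]), 6.3), array([ 0.5124, -0.0858,  0.083 ]))
key (163, (array([ 0.5918, -0.0777]), array([0.0492, 0.0093]), 7.2), array([ 0.5906, -0.0768,  0.0806]))
key (130, (array([ 0.5918, -0.0781]), array([0.0492, 0.0088]), 6.3), array([ 0.5911, -0.0773,  0.0856]))
lock (1074, (array([0.529 , 0.1019]), array([0.0601, 0.1085]), 176.5), array([0.5126, 0.1025, 0.0723]))
plate (4104, (array([0.6226, 0.1046]), array([0.2091, 0.3989]), 179.9), array([0.6006, 0.099 , 0.006 ]))
```

View pics/c1.png

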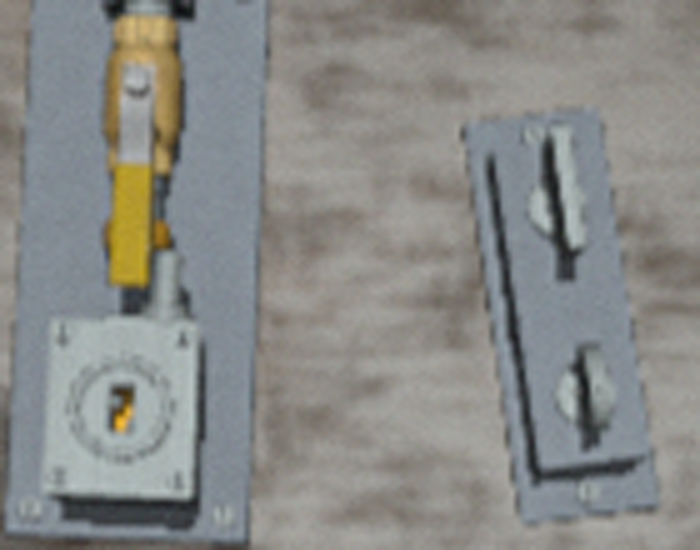

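Confirmed: the near steel key at crop (585,395) has the round bow, 35 mm wide against 49 mm for the oblong one. The keyhole is at crop (122,408). I'm moving above the key, using a half-turned grasp so the last joint has room for the turn.

Request:
send_rows([
  [0,0,0.1453,0.015,0.025,0,1],
  [0,0,0.1453,0.015,0.025,0,1],
  [0,0,0.1453,0.015,0.025,0,1],
  [0,0,0.1453,0.015,0.025,0,1],
  [0,0,0.1453,0.015,0.025,0,1],
], force=60)

```text
time_s: 0.6
position: [0.2866, -0.4617, 0.2103]
orientation: [[0.474, 0.881, -0.0], [0.881, -0.474, 0.001], [0.001, -0.001, -1.0]]
contact_force: [-0.1, -0.5, 0.2]
grip_width: 0.0853
gripper_force: 0.0
```

Request:
send_rows([
  [0,0,0.1453,0.015,0.025,0,1],
  [0,0,0.1453,0.015,0.025,0,1],
  [0,0,0.1453,0.015,0.025,0,1],
  [0,0,0.1453,0.015,0.025,0,1],
  [0,0,0.1453,0.015,0.025,0,1],
])

```text
time_s: 1.1
position: [0.3615, -0.3368, 0.2105]
orientation: [[-0.231, 0.973, -0.001], [0.973, 0.231, 0.001], [0.001, -0.0, -1.0]]
contact_force: [0.1, -1.0, -0.1]
grip_width: 0.0854
gripper_force: 0.0
```

Request:
send_rows([
  [0,0,0.1453,0.015,0.025,0,1],
  [0,0,0.1453,0.015,0.025,0,1],
  [0,0,0.1453,0.015,0.025,0,1],
  [0,0,0.1453,0.015,0.025,0,1],
  [0,0,0.1453,0.015,0.025,0,1],
])

```text
time_s: 1.6
position: [0.4364, -0.2119, 0.2105]
orientation: [[-0.819, 0.574, -0.001], [0.574, 0.819, 0.0], [0.001, -0.0, -1.0]]
contact_force: [0.1, 0.5, 0.4]
grip_width: 0.0854
gripper_force: 0.0
```

Request:
send_rows([
  [0,0,0.1453,0.015,0.025,0,1],
  [0,0,0.1453,0.015,0.025,0,1],
  [0,0,0.1453,0.015,0.025,0,1],
  [0,0,0.1453,0.015,0.025,0,1],
  [0,0,0.1453,0.015,0.025,0,1],
])

```text
time_s: 2.1
position: [0.5114, -0.087, 0.2105]
orientation: [[-0.993, -0.115, -0.001], [-0.115, 0.993, 0.0], [0.001, 0.0, -1.0]]
contact_force: [-0.2, -0.2, 0.2]
grip_width: 0.0854
gripper_force: 0.0
```

```bash
python3 - <<'E'
from h import *
s=bot.get_state();print(s['time_s'],s['joints'].round(3),s['position'].round(4),s['orientation'].round(4).tolist())
im,d,c=snap('wrist');np.savez('w1.npz',im=im,d=d,K=c["K"],xyz=c["xyz"],R=c["rotation"]);P=pts(d,c);print(c["xyz"],np.round(c["rotation"],2).tolist())
for q,n in(((.5126,-.086),'round'),((.591,-.0775),'oblong')):
    for zl in(.05,.07):
        try:print(n,blob(P,(q[0]-.035,q[0]+.035,q[1]-.03,q[1]+.03),zl,.1)[:3])
        except Exception as e:print(n,e)
try:print('lock',blob(P,(.46,.555,.05,.15),.066,.078)[:3])
except Exception as e:print(e)
cv2.imwrite('pics/w1.png',im)
E
```

```text
2.1 [-0.304 -0.01   1.862 -0.     1.291 -1.99 ] [ 0.5114 -0.087   0.2105] [[-0.9934, -0.1151, -0.0008], [-0.1151, 0.9934, 0.0002], [0.0008, 0.0003, -1.0]]
[ 0.43512085 -0.09573571  0.3747805 ] [[-0.12, 0.95, 0.3], [0.99, 0.11, 0.03], [0.0, 0.3, -0.95]]
round (320, (array([ 0.5121, -0.0853]), array([0.034 , 0.0092]), 7.3), array([ 0.5099, -0.086 ,  0.0846]))
round (313, (array([ 0.5121, -0.0859]), array([0.034 , 0.0077]), 6.8), array([ 0.5099, -0.086 ,  0.0852]))
oblong (464, (array([ 0.5917, -0.0777]), array([0.0499, 0.0086]), 6.4), array([ 0.5862, -0.0778,  0.085 ]))
oblong (413, (array([ 0.5917, -0.0771]), array([0.0499, 0.0072]), 6.7), array([ 0.5881, -0.0775,  0.0878]))
lock (4449, (array([0.5139, 0.104 ]), array([0.0623, 0.0793]), 176.6), array([0.5087, 0.1016, 0.0733]))
```

View pics/w1.png

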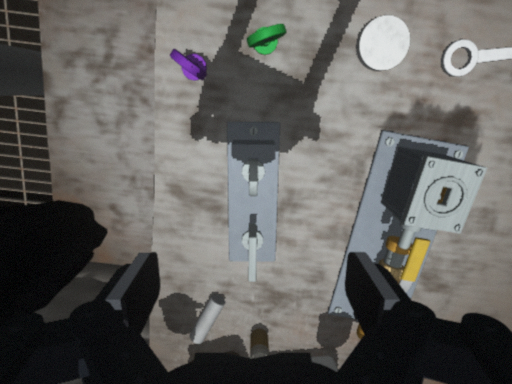

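The wrist view shows the round key at (253,178), the oblong key at (252,255) and the keyhole at (445,196). The key's measured position agrees with the top view, so I'll descend, grip and lift.

Request:
send_rows([
  [0,0,0,0.001,0.001,-0.04,1],
  [0,0,0,0,0,-0.04,1],
  [0,0,0,0,0,-0.04,1],
  [0,0,0,0,0,-0.025,1],
  [0,0,0,0,0,-0.0145,1],
], force=60)

```text
time_s: 2.65
position: [0.5095, -0.0865, 0.0482]
orientation: [[-0.994, -0.108, -0.005], [-0.108, 0.994, 0.002], [0.005, 0.002, -1.0]]
contact_force: [0.5, 1.0, 0.0]
grip_width: 0.0857
gripper_force: 0.0
```

Request:
send_rows([
  [0,0,0,0,0,0,0],
  [0,0,0,0,0,0,0],
  [0,0,0,0,0,0,0],
  [0,0,0,0,0,0,0],
  [0,0,0,0,0,0,0],
], force=60)

```text
time_s: 3.15
position: [0.5134, -0.0876, 0.0529]
orientation: [[-0.994, -0.109, 0.002], [-0.109, 0.994, -0.001], [-0.002, -0.001, -1.0]]
contact_force: [0.4, -0.1, 0.1]
grip_width: 0.0123
gripper_force: 0.0
```

Request:
send_rows([
  [0,0,0,0,0,0,0],
  [0,0,0,0,0,0,0],
  [0,0,0,0,0,0,0],
  [0,0,0,0,0,0,0],
])

```text
time_s: 3.55
position: [0.5132, -0.0875, 0.0526]
orientation: [[-0.994, -0.109, 0.002], [-0.109, 0.994, -0.001], [-0.002, -0.001, -1.0]]
contact_force: [-0.7, 0.5, 5.4]
grip_width: 0.0064
gripper_force: 60.6
```

Request:
send_rows([
  [0,0,0,0,0,0.01,0],
  [0,0,0,0,0,0.02,0],
  [0,0,0,0,0,0.03,0],
  [0,0,0,0,0,0.03,0],
  [0,0,0,0,0,0.02,0],
])

```text
time_s: 4.05
position: [0.5127, -0.0873, 0.1636]
orientation: [[-0.994, -0.109, 0.002], [-0.109, 0.994, -0.0], [-0.002, -0.001, -1.0]]
contact_force: [0.1, 0.2, -1.8]
grip_width: 0.0064
gripper_force: 59.8
```

Request:
send_rows([
  [0,0,0,0,0,0,0],
  [0,0,0,0,0,0,0],
])

```text
time_s: 4.25
position: [0.5118, -0.0871, 0.1611]
orientation: [[-0.994, -0.109, -0.0], [-0.109, 0.994, 0.0], [0.0, 0.0, -1.0]]
contact_force: [-1.1, -0.1, -0.8]
grip_width: 0.0061
gripper_force: 59.8
```

```bash
python3 - <<'E'
from h import *
s=bot.get_state();print(s['time_s'],s['joints'].round(3),s['position'].round(4),s['orientation'].round(4).tolist(),s['gripper_force'],s['grip_width'],s['contact_force'])
ims=[]
for n in('wrist','top','scene'):
    im,d,c=snap(n);np.savez('b_'+n+'.npz',im=im,d=d,K=c["K"],xyz=c["xyz"],R=c["rotation"]);P=pts(d,c);ims.append(im)
    # lock face plane region
    try:
        r=blob(P,(.46,.56,.05,.15),.067,.0775)
        m=cv2.morphologyEx(r[3].astype(np.uint8),cv2.MORPH_OPEN,np.ones((3,3)))
        cs,_=cv2.findContours(m,cv2.RETR_EXTERNAL,cv2.CHAIN_APPROX_NONE);k=max(cs,key=cv2.contourArea)
        (cx,cy),wh,a=cv2.minAreaRect(k);print(n,'face px',cx,cy,wh,a,np.median(P[r[3]][:,2]))
    except Exception as e:print(n,e)
a=ims[0];b=cv2.resize(ims[2][150:250,190:320],None,fx=3.84,fy=3.84,interpolation=cv2.INTER_CUBIC)
cv2.imwrite('pics/b.png',cv2.resize(np.hstack([a,b]),(800,int(800*384/(512+b.shape[1])))))
E
```

```text
4.25 [-0.304  0.041  1.907  0.     1.194 -1.984] [ 0.5118 -0.0871  0.1611] [[-0.994, -0.109, -0.0004], [-0.109, 0.994, 0.0001], [0.0004, 0.0002, -1.0]] 59.78112995624542 0.0061253801298648556 [-1.05381568 -0.05725551 -0.76160084]
wrist face px 472.50006103515625 213.00001525878906 (78.95646667480469, 89.38359069824219) 10.007980346679688 0.0733905358015178
top face px 228.62216186523438 210.06756591796875 (30.140512466430664, 36.801395416259766) 2.385944128036499 0.07238552110291563
scene face px 236.6022186279297 213.21902465820312 (28.81662368774414, 30.14569091796875) 64.98310089111328 0.0716077229586527
```

View pics/b.png

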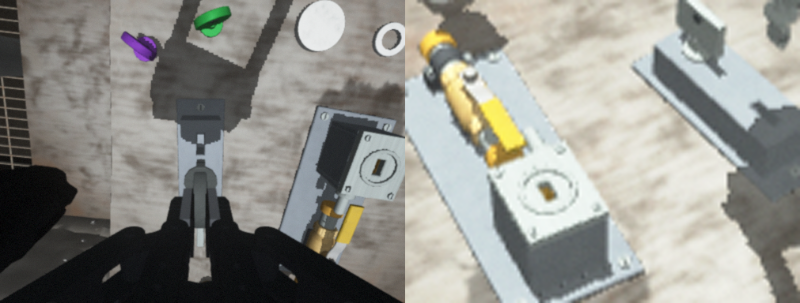

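The left panel shows the key held in the gripper at (200,200). The keyhole is at (377,167) in the wrist view and (547,188) in the scene crop. Next I'll measure the keyhole by ray-casting its outline onto z = 0.072.

```bash
cat >> h.py <<'E'
def onplane(uv,c,z):
    K=np.array(c["K"]);R=np.array(c["R"] if "R" in c else c["rotation"]);o=np.array(c["xyz"])
    uv=np.atleast_2d(uv);r=np.c_[(uv[:,0]-K[0,2])/K[0,0],(uv[:,1]-K[1,2])/K[1,1],np.ones(len(uv))]@R.T
    return o+r*((z-o[2])/r[:,2])[:,None]
def hole(im,c,z=.072,guess=(.510,.1025),rad=.0135,thr=.62):
    v,u=np.mgrid[:384,:512];W=onplane(np.c_[u.ravel(),v.ravel()],c,z).reshape(384,512,3)
    dd=np.hypot(W[...,0]-guess[0],W[...,1]-guess[1]);g=im.max(2).astype(float);b=im[...,0].astype(float)
    ref=np.median(b[(dd<.03)]);m=((dd<rad)&(b<thr*ref)).astype(np.uint8)
    n,l,st,ce=cv2.connectedComponentsWithStats(m,connectivity=8)
    i=1+np.argmax(st[1:,4]);q=W[l==i][:,:2].astype(np.float32)
    r=cv2.minAreaRect(q);bx=cv2.boxPoints(r);e=max([bx[1]-bx[0],bx[2]-bx[1]],key=np.linalg.norm)
    return np.round(r[0],4),np.round(r[1],4),round(float(np.degrees(np.arctan2(e[1],e[0]))%180),1),q.mean(0).round(4),int(ref),len(q)
E
python3 - <<'E'
from h import *
for f in('top','scene','w1','b_top','b_scene','b_wrist'):
    z=np.load(f+'.npz')
    for t in(.5,.65,.75): print(f,t,*hole(z['im'],z,thr=t))
# plate/lock yaw from face edges
for f in('w1','b_wrist','top'):
    z=np.load(f+'.npz');P=pts(z['d'],dict(K=z['K'],xyz=z['xyz'],rotation=z['R']))
    r=blob(P,(.455,.541,.055,.15),.067,.0775);print(f,r[1])
E
```

```text
top 0.5 [0.509  0.1026] [0.0067 0.0165] 167.7 [0.509  0.1026] 175 27
top 0.65 [0.5093 0.1023] [0.008  0.0161] 179.0 [0.5095 0.1024] 175 37
top 0.75 [0.5093 0.1023] [0.008  0.0161] 179.0 [0.5096 0.1023] 175 41
scene 0.5 [0.5077 0.1041] [0.0068 0.0139] 178.2 [0.5077 0.104 ] 229 20
scene 0.65 [0.5087 0.1037] [0.0086 0.0159] 178.0 [0.5084 0.1037] 229 26
scene 0.75 [0.5079 0.1036] [0.0094 0.0173] 175.9 [0.5078 0.1039] 229 31
w1 0.5 [0.509  0.1039] [0.0083 0.0174] 177.3 [0.5088 0.1041] 178 135
w1 0.65 [0.5092 0.1043] [0.0096 0.0182] 176.9 [0.5093 0.1042] 178 158
w1 0.75 [0.5093 0.104 ] [0.0102 0.0188] 179.0 [0.5093 0.1042] 178 176
b_top 0.5 [0.5092 0.1025] [0.0067 0.0169] 167.7 [0.509  0.1026] 211 28
b_top 0.65 [0.5093 0.1023] [0.008  0.0161] 179.0 [0.5095 0.1024] 211 37
b_top 0.75 [0.5093 0.1023] [0.008  0.0161] 179.0 [0.5096 0.1023] 211 41
b_scene 0.5 [0.5077 0.1041] [0.0068 0.0139] 178.2 [0.5077 0.104 ] 239 20
b_scene 0.65 [0.5082 0.1039] [0.0078 0.0149] 171.9 [0.5082 0.1038] 239 24
b_scene 0.75 [0.5077 0.1035] [0.0087 0.0174] 172.2 [0.5075 0.1039] 239 29
b_wrist 0.5 [0.5093 0.104 ] [0.0085 0.0175] 178.0 [0.5092 0.104 ] 189 195
b_wrist 0.65 [0.5093 0.104 ] [0.0094 0.0181] 179.5 [0.5093 0.1041] 189 217
b_wrist 0.75 [0.5094 0.1043] [0.0099 0.0189] 177.5 [0.5092 0.1042] 189 243
w1 (array([0.5085, 0.1043]), array([0.0623, 0.0685]), 176.6)
b_wrist (array([0.5077, 0.1032]), array([0.0619, 0.0685]), 178.2)
top (array([0.5088, 0.1031]), array([0.0603, 0.0676]), 176.8)
```

Request:
send_rows([
  [0,0,-0.04,0,0.04,0,0],
  [0,0,-0.04,0,0.05,0,0],
  [0,0,-0.04,-0.001,0.05,0,0],
  [0,0,-0.038,-0.001,0.03,0,0],
  [0,0,0,0,0.02,0,0],
])

```text
time_s: 4.9
position: [0.5085, 0.1051, 0.1596]
orientation: [[-0.999, 0.047, -0.004], [0.047, 0.999, 0.0], [0.004, 0.0, -1.0]]
contact_force: [0.9, -0.8, -1.2]
grip_width: 0.0063
gripper_force: 59.8
```

Request:
send_rows([
  [0,0,0,0,0,-0.02,0],
  [0,0,0,0,0,-0.0135,0],
  [0,0,0,0,0,0,0],
  [0,0,0,0,0,0,0],
  [0,0,0,0,0,0,0],
])

```text
time_s: 5.4
position: [0.5107, 0.1023, 0.1283]
orientation: [[-0.999, 0.05, 0.0], [0.05, 0.999, 0.0], [-0.0, 0.0, -1.0]]
contact_force: [0.7, 0.0, -0.6]
grip_width: 0.0064
gripper_force: 59.8
```

```bash
python3 - <<'E'
from h import *
s=bot.get_state();print(s['time_s'],s['joints'].round(3),s['position'].round(4),s['orientation'].round(4).tolist(),s['gripper_force'],s['contact_force'])
ims=[]
for n in('wrist','top','scene'):
    im,d,c=snap(n);np.savez('c_'+n+'.npz',im=im,d=d,K=c["K"],xyz=c["xyz"],R=c["rotation"]);ims.append(im)
z=np.load('c_scene.npz');b=ims[2][150:250,180:310]
a=ims[0][150:384,150:370]
b=cv2.resize(b,(int(130*4.8),480),interpolation=cv2.INTER_CUBIC);a=cv2.resize(a,(451,480),interpolation=cv2.INTER_CUBIC)
o=np.hstack([a,b]);print(o.shape);cv2.imwrite('pics/c.png',cv2.resize(o,None,fx=.74,fy=.74))
E
```

```text
5.4 [ 0.063  0.084  1.929 -0.     1.128 -1.458] [0.5107 0.1023 0.1283] [[-0.9988, 0.0498, 0.0005], [0.0498, 0.9988, 0.0], [-0.0005, 0.0, -1.0]] 59.76815700531006 [ 0.71075058  0.04058945 -0.55423012]
(480, 1075, 3)
```

View pics/c.png

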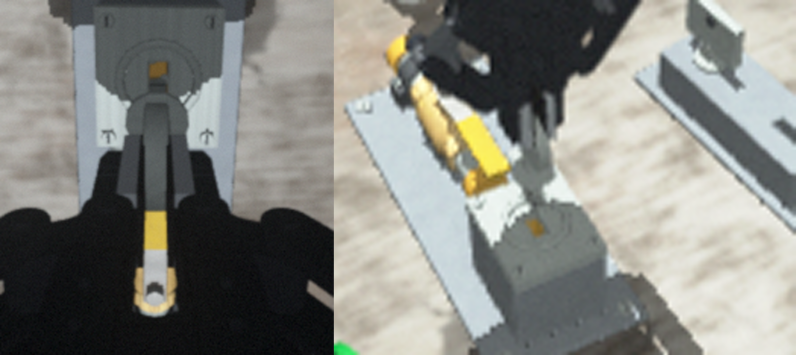

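The wrist crop (left) shows the key's collar at about (157,115), in line below the keyhole at (158,69). The scene crop (right) shows the tip just above the keyhole at (537,227). Next I'll measure the collar and hole in the same camera.

```bash
python3 - <<'E'
from h import *
z=np.load('c_wrist.npz');c=dict(K=z['K'],xyz=z['xyz'],rotation=z['R']);P=pts(z['d'],c)
print('cam',z['xyz'],z['R'].round(3).tolist())
for t in(.5,.65,.75):print('hole',hole(z['im'],z,thr=t))
for lo,hi in((.113,.118),(.118,.124),(.125,.135),(.135,.15),(.15,.175)):
    m=(P[...,2]>lo)&(P[...,2]<hi)&(abs(P[...,0]-.51)<.03)&(abs(P[...,1]-.103)<.016);Q=P[m]
    if len(Q):print(lo,len(Q),'x',Q[:,0].min().round(4),Q[:,0].max().round(4),'y',Q[:,1].min().round(4),Q[:,1].max().round(4),'z',np.median(Q[:,2]).round(4))
m=(P[...,2]>.114)&(P[...,2]<.124)&(abs(P[...,0]-.51)<.03)&(abs(P[...,1]-.103)<.016);Q=P[m]
(cx,cy),r=cv2.minEnclosingCircle(Q[:,:2].astype(np.float32));print('collar circle',cx,cy,r)
# face rows: depth along row around collar
for v in range(205,245,3): print(v,''.join('%4d'%int(1000*a) for a in P[v,232:280:2,2]))
E
```

```text
cam [0.43386905 0.10617238 0.29255441] [[0.049, 0.953, 0.3], [0.999, -0.047, -0.015], [-0.0, 0.3, -0.954]]
hole (array([0.5051, 0.104 ]), array([0.0072, 0.0068]), 87.2, array([0.5047, 0.1037], dtype=float32), 91, 65)
hole (array([0.5082, 0.1038]), array([0.0087, 0.0145]), 177.0, array([0.5062, 0.1038], dtype=float32), 91, 158)
hole (array([0.5082, 0.1038]), array([0.0088, 0.0161]), 177.2, array([0.5082, 0.1036], dtype=float32), 91, 238)
0.113 10 x 0.4985 0.5038 y 0.0932 0.1109 z 0.1175
0.118 645 x 0.498 0.5158 y 0.0912 0.1152 z 0.121
0.125 6 x 0.5093 0.5099 y 0.1078 0.108 z 0.129
0.135 82 x 0.4925 0.4949 y 0.0997 0.1076 z 0.1467
0.15 2205 x 0.4923 0.5268 y 0.087 0.119 z 0.1637
collar circle 0.5100111365318298 0.10316001623868942 0.012456457130610943
205   72  72  73  72  73  73  73  72  72  97  96  96  97  96  62  74  73  73  73  73  74  73  72  75
208   73  73  74  73  72  72  71  73  71 103 103 103 103 103  59  73  73  73  73  72  73  73  74  76
211   75  74  72  72  73  73  74  72 119 119 119 119 120 119 117  72  73  73  73  73  73 292  74  76
214   76  74  73  72  73 120 120 121 
[... 373 characters left out ...]
74 121 120 120 121 122 121 151 153 152 152 292 152 152 152 120 122 121 121 120 121  73  73  72
229   72 120 120 121 120 122 121 153 155 154 154 154 154 154 153 121 121 120 120 121 120 121  73  73
232   72 120 121 121 120 120 121 156 156 154 156 156 156 155 155 123 121 121 120 121 121 120  71  73
235   73 120 120 120 120 121 121 156 157 156 156 157 156 158 157 128 121 119 120 122 122  73  73  73
238   73  74 121 120 120 120 156 158 158 158 158 158 158 158 157 133 121 119 121 120 121  73  73  74
241  292 155 155 156 155 156 158 159 159 160 159 159 159 160 160 154 156 155 155 154 156  72  73  74
244  158 158 159 159 159 160 159 160 161 159 160 161 160 159 160 159 159 158 160 158 159  73  73  73
```

Seen by the same camera, the key needs about (-0.8, +0.7) mm to line up with the keyhole. I'll correct and go in gently.

Request:
send_rows([
  [0,0,0,-0.0008,0.0007,0,0],
  [0,0,0,0,0,-0.005,0],
  [0,0,0,0,0,-0.005,0],
  [0,0,0,0,0,-0.004,0],
  [0,0,0,0,0,-0.003,0],
], force=80)

```text
time_s: 6.05
position: [0.509, 0.1035, 0.1102]
orientation: [[-0.999, 0.049, -0.001], [0.049, 0.999, -0.0], [0.001, -0.0, -1.0]]
contact_force: [0.1, -0.1, -2.2]
grip_width: 0.0055
gripper_force: 83.4
```

Request:
send_rows([
  [0,0,0,0,0,-0.003,0],
  [0,0,0,0,0,-0.003,0],
  [0,0,0,0,0,0,0],
])

```text
time_s: 6.35
position: [0.5091, 0.1034, 0.1044]
orientation: [[-0.999, 0.049, -0.001], [0.049, 0.999, -0.0], [0.001, -0.0, -1.0]]
contact_force: [0.3, 0.4, -0.7]
grip_width: 0.0054
gripper_force: 83.4
```

The tip is 9 mm into the keyway with no force. Now I'll push with wiggles.

Request:
send_rows([
  [0,0,0.07,0,0,-0.002,0],
  [0,0,-0.14,0,0,-0.0025,0],
  [0,0,0.14,0,0,-0.0025,0],
  [0,0,-0.14,0,0,-0.0025,0],
  [0,0,0.14,0,0,-0.0025,0],
], force=110)

```text
time_s: 6.85
position: [0.5113, 0.1028, 0.0967]
orientation: [[-1.0, -0.021, 0.002], [-0.021, 1.0, -0.002], [-0.002, -0.002, -1.0]]
contact_force: [-5.3, -1.7, 16.1]
grip_width: 0.0049
gripper_force: 114.8
```

Request:
send_rows([
  [0,0,-0.14,0,0,-0.0025,0],
  [0,0,0.14,0,0,-0.0025,0],
  [0,0,-0.14,0,0,-0.0025,0],
  [0,0,0.14,0,0,-0.002,0],
  [0,0,-0.07,0,0,0,0],
])

```text
time_s: 7.35
position: [0.511, 0.1033, 0.0866]
orientation: [[-0.999, 0.048, 0.002], [0.048, 0.999, -0.0], [-0.002, -0.0, -1.0]]
contact_force: [-2.6, -1.1, 5.8]
grip_width: 0.0045
gripper_force: 113.4
```

Request:
send_rows([
  [0,0,0.07,0,0,-0.0015,0],
  [0,0,-0.14,0,0,-0.0015,0],
  [0,0,0.14,0,0,-0.0015,0],
  [0,0,-0.07,0,0,-0.0005,0],
  [0,0,0,0,0,0,0],
])

```text
time_s: 7.85
position: [0.5117, 0.1036, 0.0847]
orientation: [[-0.999, 0.049, 0.002], [0.049, 0.999, -0.0], [-0.002, -0.0, -1.0]]
contact_force: [-9.4, -1.2, 26.1]
grip_width: 0.0044
gripper_force: 116.2
```

Request:
send_rows([
  [0,0,0,0,0,0,0],
  [0,0,0,0,0,0,0],
])

```text
time_s: 8.05
position: [0.5117, 0.1037, 0.0847]
orientation: [[-0.999, 0.048, 0.003], [0.048, 0.999, -0.0], [-0.003, -0.0, -1.0]]
contact_force: [-9.8, -1.6, 25.4]
grip_width: 0.0046
gripper_force: 116.2
```

```bash
python3 - <<'E'
from h import *
s=bot.get_state();print(s['time_s'],s['joints'].round(3),s['position'].round(4),s['contact_force'],s['torque'])
z=snap('wrist');P=pts(z[1],z[2]);np.savez('d_wrist.npz',im=z[0],d=z[1],K=z[2]["K"],xyz=z[2]["xyz"],R=z[2]["rotation"])
for v in range(190,245,4): print(v,''.join('%4d'%int(1000*a) for a in P[v,226:286:3,2]))
E
```

```text
8.05 [ 0.066  0.146  1.954 -0.     1.039 -1.457] [0.5117 0.1037 0.0847] [-9.77384955 -1.5643762  25.36332338] [-0.19215985  1.87822243 -0.01420842]
190   73  73  74  74  73  74  74  72  72  74  73  73  73  74  73  73  72  73  73  73
194   72  72  73  73  72  73  75  75  75  75  76  76  73  73  73  73  72  73  73  73
198   73  73  73  75  76  76  75  76  75  76  75  76  76  75  75  74  72  72  72  73
202   73  75  76  76  76  75  73  73  73  73  74  73  73  76  77  75  76  74  74  72
206   75  76  76  73  73  72  72  73  73  73  74  73  72  73  72  76  75  76  75  72
210   77  76  72  73  72  73  73  75  75  76  74  74  73  72  73  73  72  75  77  74
214   75  73  73  73  73  77  76  77  77  77  76  77  77  77  73  72  74  72  75  76
218   72  73  73  73  76  77  77 101 100 100 101  99  77  77  76  74  73  73  77  76
222   73  73  73  76  76  77  76 105 106 107 105 105  76  77  77  77  72  74  74  77
226   74  74  74  78  76  78  77 108 109 108 109 108  78  77  77  77  72  73  74  77
230   73  73  74  76  77  77  76 111 111 111 111 110  76  78  77  77  76  72  75  76
234   73  73  73  76  76  77  76 112 114 112 112 113  77  75  77  77  74  73  75  76
238   77  73  72  76  77  78 113 115 115 115 115 115  87  77  78  77  72  73  77  75
242   76  75  74 113 112 113 114 116 115 115 117 116 113 112 113 113  73  76  76  75
```

The collar top sits 4 mm above the face, so the key is fully home. I'll ease the side load and start the clockwise turn.

Request:
send_rows([
  [0,0,0,-0.0015,0,0.0005,0],
  [0,0,0,0,0,0,0],
  [0,0,-0.1,0,0,0,0],
  [0,0,-0.12,0,0,0,0],
  [0,0,-0.12,0,0,0,0],
])

```text
time_s: 8.6
position: [0.5109, 0.1034, 0.0847]
orientation: [[-0.924, 0.382, 0.004], [0.382, 0.924, -0.001], [-0.004, 0.001, -1.0]]
contact_force: [-6.2, -2.3, 22.0]
grip_width: 0.0047
gripper_force: 115.6
```

Request:
send_rows([
  [0,0,-0.12,0,0,0,0],
  [0,0,-0.12,0,0,0,0],
  [0,0,-0.12,0,0,0,0],
  [0,0,0,0,0,0,0],
])

```text
time_s: 9.0
position: [0.5107, 0.1031, 0.0847]
orientation: [[-0.732, 0.681, 0.004], [0.681, 0.732, -0.001], [-0.004, 0.002, -1.0]]
contact_force: [-6.7, -2.7, 22.3]
grip_width: 0.005
gripper_force: 115.7
```

```bash
python3 -c "
from h import *
s=bot.get_state();print(s['time_s'],s['position'].round(4),s['orientation'].round(3).tolist(),s['contact_force'].round(1),s['torque'].round(3))"
```

```text
9.0 [0.5107 0.1031 0.0847] [[-0.732, 0.681, 0.004], [0.681, 0.732, -0.001], [-0.004, 0.002, -1.0]] [-6.7 -2.7 22.3] [-0.467  1.489  0.076]
```

Request:
send_rows([
  [0,0,-0.12,0,0,0,0],
  [0,0,-0.12,0,0,0,0],
  [0,0,-0.12,0,0,0,0],
  [0,0,-0.12,0,0,0,0],
  [0,0,-0.12,0,0,0,0],
])

```text
time_s: 9.5
position: [0.5102, 0.103, 0.0846]
orientation: [[-0.217, 0.976, 0.003], [0.976, 0.217, -0.002], [-0.002, 0.002, -1.0]]
contact_force: [-8.6, -2.7, 22.9]
grip_width: 0.0045
gripper_force: 115.8
```

Request:
send_rows([
  [0,0,-0.12,0,0,0,0],
  [0,0,-0.12,0,0,0,0],
  [0,0,-0.06,0,0,0,0],
  [0,0,0,0,0,0,0],
  [0,0,0,0,0,0,0],
])

```text
time_s: 10.0
position: [0.51, 0.1031, 0.0847]
orientation: [[0.076, 0.997, 0.002], [0.997, -0.076, -0.001], [-0.001, 0.002, -1.0]]
contact_force: [-8.7, -2.8, 24.4]
grip_width: 0.0045
gripper_force: 115.9
```

```bash
python3 - <<'E'
from h import *
s=bot.get_state();o=s['orientation'];print(s['time_s'],s['joints'].round(3),s['position'].round(4),'yaw',np.arctan2(o[1,1],o[0,1]),s['contact_force'].round(1),s['torque'].round(3))
ims=[]
for n in('wrist','scene','top'):
    im,d,c=snap(n);np.savez('e_'+n+'.npz',im=im,d=d,K=c["K"],xyz=c["xyz"],R=c["rotation"]);ims.append(im)
a=cv2.resize(ims[0],(500,375));b=cv2.resize(ims[1][130:240,170:258],(300,375),interpolation=cv2.INTER_CUBIC)
cv2.imwrite('pics/e.png',np.hstack([a,b]))
E
```

```text
10.0 [ 0.065  0.143  1.958 -0.002  1.039  0.143] [0.51   0.1031 0.0847] yaw -0.07656152684684218 [-8.7 -2.8 24.4] [-0.383  1.751  0.179]
```

View pics/e.png

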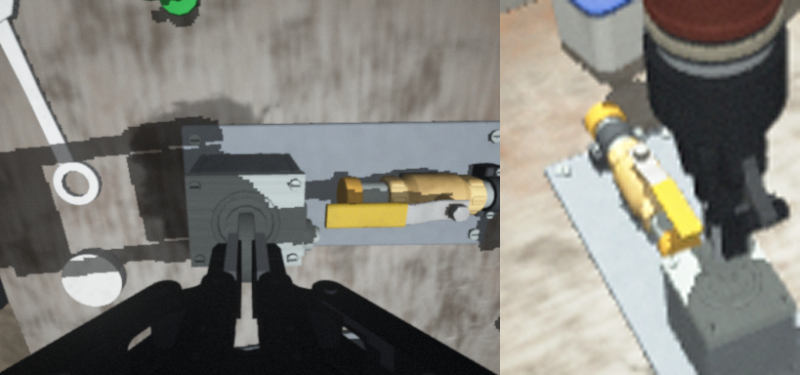

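The key is at wrist view (246,225) with its bow turned across the lock. It has turned 1.60 rad and the moment is 0.18 Nm, which is close to the stop. I'll add a small margin to take up the play.

Request:
send_rows([
  [0,0,-0.05,0,0,0,0],
  [0,0,-0.03,0,0,0,0],
  [0,0,0,0,0,0,0],
  [0,0,0,0,0,0,0],
  [0,0,0,0,0,0,0],
])

```text
time_s: 10.65
position: [0.51, 0.1031, 0.0846]
orientation: [[0.156, 0.988, 0.002], [0.988, -0.156, -0.001], [-0.001, 0.002, -1.0]]
contact_force: [-8.5, -2.6, 22.9]
grip_width: 0.0045
gripper_force: 115.9
```

```bash
python3 - <<'E'
from h import *
s=bot.get_state();o=s['orientation'];print(s['time_s'],s['position'].round(4),'yaw',np.arctan2(o[1,1],o[0,1]),s['contact_force'].round(1),s['torque'].round(3))
z=snap('wrist');P=pts(z[1],z[2])
# bow/collar: actual key yaw from bow top strip between pads, collar circle
m=(P[...,2]>.109)&(P[...,2]<.1215)&(np.hypot(P[...,0]-.51,P[...,1]-.103)<.021)
print(blob(P,(.49,.53,.08,.127),.113,.122)[:3])
m=(P[...,2]>.0752)&(P[...,2]<.079)&(np.hypot(P[...,0]-.51,P[...,1]-.1035)<.0135)
Q=P[m];print('collar',cv2.minEnclosingCircle(Q[:,:2].astype(np.float32)),np.median(Q[:,2]),len(Q))
# bolt length: steel points beyond case at x>.545
for n in('w1','x'):
    if n=='w1': a=np.load('w1.npz');PP=pts(a['d'],dict(K=a['K'],xyz=a['xyz'],rotation=a['R']));im=a['im']
    else: PP,im=P,z[0]
    m=(PP[...,0]>.545)&(PP[...,0]<.60)&(PP[...,1]>.07)&(PP[...,1]<.13)&(PP[...,2]>.03)&(PP[...,2]<.066)&(im.max(2).astype(int)-im.min(2)<40)
    Q=PP[m];print(n,len(Q),np.percentile(Q[:,0],[2,50,98]).round(3),np.median(Q[:,1]).round(3))
E
```

```text
10.65 [0.51   0.1031 0.0846] yaw -0.15636350645963262 [-8.5 -2.6 22.9] [-0.395  1.795  0.197]
(1117, (array([0.508 , 0.1064]), array([0.027 , 0.0267]), 47.3), array([0.511 , 0.1097, 0.1182]))
collar ((0.5100302696228027, 0.1037667766213417), 0.012401863932609558) 0.07732002051661693 629
w1 357 [0.547 0.565 0.599] 0.085
x 368 [0.548 0.581 0.6  ] 0.098
```

```bash
python3 - <<'E'
from h import *
a=np.load('w1.npz')['im'][170:290,370:480];b=np.load('e_wrist.npz')['im'][170:290,240:390]
f=lambda i:cv2.convertScaleAbs(cv2.resize(i,None,fx=3,fy=3,interpolation=cv2.INTER_CUBIC),alpha=1.4)
cv2.imwrite('pics/f.png',np.hstack([f(a),f(b)]))
E
```

```text
(no output)
```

View pics/f.png

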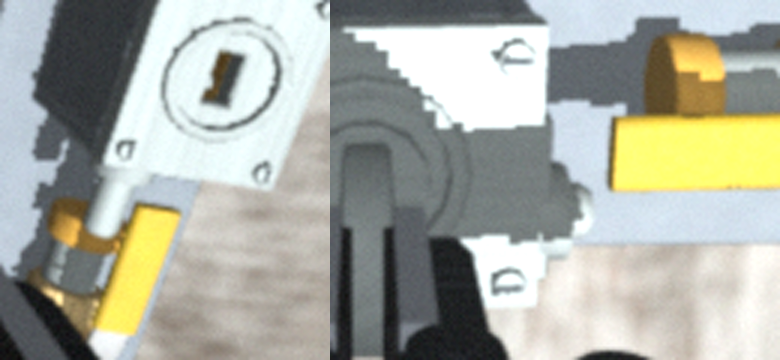

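Request:
send_rows([
  [0,0,-0.04,0,0,0,0],
  [0,0,0,0,0,0,0],
  [0,0,0,0,0,0,0],
])

```text
time_s: 11.0
position: [0.5099, 0.1031, 0.0846]
orientation: [[0.195, 0.981, 0.002], [0.981, -0.195, -0.001], [-0.001, 0.002, -1.0]]
contact_force: [-8.2, -2.6, 23.5]
grip_width: 0.0045
gripper_force: 115.9
```

```bash
python3 - <<'E'
from h import *
s=bot.get_state();o=s['orientation'];print(s['time_s'],s['position'].round(4),'yaw',np.arctan2(o[1,1],o[0,1]),s['contact_force'].round(1),s['torque'].round(3),s['gripper_force'])
E
```

```text
11.0 [0.5099 0.1031 0.0846] yaw -0.19638521146592886 [-8.2 -2.6 23.5] [-0.391  1.727  0.173] 115.8976149559021
```

The left panel shows the bolt out beside the lever at (110,205) at the start. On the right it is drawn back to a stub at (580,205), well clear of the lever. The key is held in the turned position, so I'm handing in.

```bash
python3 -c "
from cell import bot
print(bot.close_job())"
```

```text
the job is handed in; nothing more can be done
None
```

I've handed the job in with the round key fully home, turned about 1.7 rad clockwise and still gripped, and the bolt seen drawn clear of the lever; the hand-in gave no verdict, and I did not re-measure the oblong key or loose things at the end.

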